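# Clamp a plaster sprig mould to a set firmness with the handwheel

### The job

Lay the larger of the two white plaster sprig moulds, flower side up, in the open bay of the green bench clamp, its long sides along the clamp, and let go of it. Then wind the clamp's red handwheel clockwise by its black handle until the jaw holds the mould firmly: stop when the push at the handle has risen to 6 or 7 N above what it was while the wheel still ran free (12 N above cracks the plaster). Let go of the handle and leave everything else on the bench where it is.

Things in the scene. Friction and masses are not known exactly. Their poses are not given: they have to be found in the camera images.
- mould_mid (a point): Centre (half-way up) of the larger white plaster sprig mould, a loose block 50 (its x) x 62 (its y) x 26 (z) mm, 0.12 kg, flower relief on top (+z). It starts flat on the bench.
- mould: The same larger mould; origin at the centre of its underside.
- small_mid (a point): Centre (half-way up) of the smaller white plaster sprig mould, 40 x 50 x 26 mm, loose; to be left alone. It lies on the bench too; the two moulds may swap places.
- bay (a point): Middle of the clamp's open bay, on the upper face of its flat bed, 12 mm above the bench. y = the clamp's axis, z up. Jaw at -y, stop block at +y, no side walls. The stop's face (bolted anywhere in its slots, not measured) is 45 to 57 mm away, the jaw's face 44 to 52 mm. A mould laid here with its long axis along y is clear of both by 13 mm or more; the jaw then slides it against the stop.
- hub (a point): Point on the vertical axis of the red handwheel at the height of point grip (about 109 mm above the bench), 155 mm from point bay towards the clamp's -y. Axes as for bay. Rim 144 mm across, its top 79 mm above the bench. Clockwise from above drives the jaw 10 mm per radian towards the stop; from the start to first squeeze takes 2.7 to 4.8 rad. The wheel stays where it is left; it can be wound back.
- grip (a point): Centre of the wheel's black upright handle, 23 mm in diameter, 82 to 132 mm above the bench, 65 mm from the wheel's axis. It revolves freely on its pin, so the gripper need not turn while carrying it round. Pushing it along the circle takes about 11 N when free (7 N may remain on pausing); once the mould is squeezed between jaw and stop, 20 N more per radian. Starts on the clamp's -y side.
- carriage: The clamp's moving jaw with its toothed rack, driven by the handwheel along the clamp's y axis: green block with a sprung steel face 56 mm wide, 26 mm high. Origin at bed level under the unpressed face. Its force on the mould is 6.5 N for each newton that the handle takes above free running.
- cup_mid (a point): Centre (half-way up) of a small terracotta-coloured bisque cup, 62 mm across, 53 mm tall, standing loose near the clamp; to be left alone.

How it is judged:
On the way, in this order (a step that is already met when the one before it is completed fails the run):
1. the larger mould lies flat in the bay along the clamp, let go, not yet squeezed (x of mould_mid in the frame of bay between -0.015 and 0.015 m and y of mould_mid in the frame of bay between -0.02 and 0.034 m and z of mould_mid in the frame of bay between 0.008 and 0.018 m and angle between mould_mid's own z axis and vertical below 0.12 rad and angle between the y axis of mould_mid and the y axis of bay, either way round below 0.12 rad and contact force between carriage and mould below 1 N and contact force between the fingers and mould below 0.3 N), for 0.2 s.
2. the jaw squeezes the mould firmly (over 24 N) (contact force between carriage and mould above 24 N), for 0.2 s.
At the end, for the whole second after the job is handed in: The larger mould lies flat on the clamp's bed, flower up (within 0.12 rad), its long axis along the clamp within 0.12 rad, within 15 mm of the clamp's axis and between jaw and stop, at rest, squeezed by the jaw with 24 to 64 N (handle pushed about 3.7 to 9.8 N harder than when running free) (x of mould_mid in the frame of bay between -0.015 and 0.015 m and y of mould_mid in the frame of bay between -0.02 and 0.034 m and z of mould_mid in the frame of bay between 0.008 and 0.018 m and angle between mould_mid's own z axis and vertical below 0.12 rad and angle between the y axis of mould_mid and the y axis of bay, either way round below 0.12 rad and contact force between carriage and mould between 24 and 64 N and linear speed of mould below 0.01 m/s); the robot touches nothing.
It fails at once if the plaster is cracked: jaw force on the mould over 80 N (over 12 N above free running at the handle) (contact force between carriage and mould above 80 N).
It fails at once if a bystander is moved by more than 30 mm (distance of any of small_mid, cup_mid from where it was at the start of the episode above 0.03 m).
It also fails if it takes over 72 s, if anything falls off the work surface, if the arm or the gripper's body presses on something with over 40 N, if the wrist force passes 120 N, or if a joint passes its speed limit or range.

### The arm

A 7-joint arm with a two-finger parallel gripper is mounted at the origin on a cart in front of the work surface, level with it; the furniture and walls round the work are solid. World frame = base frame: x ahead of the robot, y to its left, z up, the work surface at z = 0. Lengths are in m, angles in rad, forces in N, time in s.
With the tool pointing down it reaches from about 0.425 to 0.925 m from the base axis. Payload 6.8 kg.
Tool frame: the origin (TCP) lies on the mounting face of the last link; the fingertips stand 173 mm ahead of it and the grasp point (between the pads) lies 155 mm ahead of it; z points along the fingers, y is the line along which they close (so a half turn about z gives the same grasp; the last joint's range is limited). The gripper opens to 85 mm and grips with 20 to 120 N. Pads are 22 mm wide; open, the fingers measure 114 mm over their backs; the gripper's body (76 mm by 85 mm) begins 54 mm behind the grasp point. The pads swing forward as they close: fully open they stand 13 mm farther back than shut.
Start: joints at [1.124, 0.477, 0.022, 1.555, -0.011, 1.109, -0.083], TCP at [0.224, -0.637, 0.405] pointing down, gripper open.
Joint ranges: [-2.96, 2.96], [-0.34, 2.1], [-1.41, 1.46], [0.24, 2.44], [-1.37, 4.51], [0.17, 1.92], [-2.96, 2.96]. Speed limits (rad/s): [2.39, 2.39, 3.14, 3.14, 3.14, 3.14, 3.14].

### API

Orientations are given as a unit quaternion [w, x, y, z].
In Python, from station import bot gives the robot as it stands. The module is installed in compiled form; this text tells all that it offers.
- The arm moves only by the shell command python3 -m pendant 'ROWS' [FORCE]. ROWS is JSON, a list of rows, each a list of 5 numbers: the finger opening in m, from 0 to 0.0854, then the shift along the tool's x, y, z in m, then the turn about the tool's z in degrees. In form: [[jaw, x, y, z, yaw], ...]. A call has 1 to 12 rows; each row shifts and turns the commanded pose from where the row before left it, along the tool's axes as they then stand; what a row does not reach is not made up. A row lasts 1/12 s, in which the tool goes at most 41.7 mm and 7.16 degrees, less where a joint would pass 70% of its speed; a pose out of reach is approached as far as the arm can. A call with a gripper value outside its range is refused whole. The fingers move at their own pace and stop on an object; FORCE is the grip in N (left out, the last holds). Time passes only in rows, so rows that do not move let the fingers close. It gives the time, the measured TCP pose, the force, the opening and the grip force at its end, in the units of the state.
- bot.get_obs(): the state, without advancing time (a new reading comes with each control period).
- bot.read_camera(name): name is "side" or "top" or "wrist"; returns (picture, depth): 400x640x3 uint8, blue, green, red; 400x640 float32, m along the optical axis (not along the pixel's ray), 0 where there is no reading.
- bot.camera_model(name): a dict with "intrinsics" (3x3 intrinsics, pixels), "dist_coeffs" ([k1, k2, p1, p2, k3] as OpenCV has them; the pictures are not rectified), "R" (3x3) and "t" (3): a world point X has camera coordinates R X + t. Camera axes: x right, y down, z forward; pixel columns grow to the right and rows downward; lengths in m; the calibration is good to about 2 mm. A picture is of the moment at which its call begins: read the wrist's pose just before it. camera_model takes no time and is no camera call; for the wrist camera it gives the pose at the moment of the call.
- bot.hand_in(): hands the job in; it is judged then, once.
Trained networks look in the newest picture that a camera, given by its name, has taken for a name from the list of things; names that differ only in an ending like _2 or _b are one class to them, and where a whole thing is asked for, a point or a joint stands for the part that bears it (a point fixed in the world has none). Each returns a list of dicts, best first, with "score" (0 to 1); they miss things now and then, are a little off and sometimes report something else, mostly with a low value. They report only what shows in the picture. A call takes as long as a camera call.
- bot.boxes_of(name, camera): "at" ([column, row] in pixels, amid what is visible of it).
- bot.trace(name, camera): "mask" (400x640 bool, what is visible of it) and "at" ([column, row] in pixels, amid what is visible of it).
- bot.pinpoint(name, camera): "at" ([column, row] in pixels: a listed point, or the origin of a listed thing).
The state is a dict: "t": time; "q": joint angles; "joint_vel": joint speeds; "joint_torque": joint torques, N m; "eef_pos": TCP position; "tool_rot": TCP orientation; "contact_force": force on the tool from outside, world axes, zero at the start; "torque": the same for the moment, N m; "gripper_width": opening from 0.0 (shut) to 1.0 (fully open); "grasp_force": force on a finger pad.
Only numpy, scipy, OpenCV 4.12 (cv2) and the standard library are available. Lean on these libraries where they do the work, as an engineer would, in place of code of your own. Each camera call takes 0.05 s, during which the arm holds its last target. There are 200 camera calls.

## Working session

There is one attempt and no reset: what is moved stays moved. The work goes in short steps, Python scripts to look and compute and a shell command to move; the robot and the scene stay as the last step left them, time stands still between calls to the robot, and variables do not carry over. Pictures are saved under pics/ and viewed, at most 10 in all, crops included, and the job is handed in when it is done.

```bash
mkdir -p pics; cat > h.py <<'E'
import numpy as np, cv2
from station import bot
np.set_printoptions(precision=4,suppress=True)
def ray(cam,uv,m=None):
    m=m or bot.camera_model(cam)
    K=np.array(m["intrinsics"]);d=np.array(m["dist_coeffs"]);R=np.array(m["R"]);t=np.array(m["t"])
    n=cv2.undistortPoints(np.array([[uv]],float),K,d)[0,0]
    return -R.T@t, R.T@np.array([n[0],n[1],1.]),
def atz(cam,uv,z,m=None):
    c,r=ray(cam,uv,m); return c+r*(z-c[2])/r[2]
def tri(obs):
    A=np.zeros((3,3));b=np.zeros(3)
    L=[]
    for c,r in obs:
        r=r/np.linalg.norm(r);P=np.eye(3)-np.outer(r,r);A+=P;b+=P@c;L.append((c,P))
    x=np.linalg.solve(A,b); return x,[np.linalg.norm(P@(x-c)) for c,P in L]
def depthpt(cam,uv,dep,m=None):
    c,r=ray(cam,uv,m);d=dep[int(uv[1]),int(uv[0])]; return c+r*d
E
python3 - <<'E'
from h import *
s=bot.get_obs();print(s["eef_pos"],s["tool_rot"],s["contact_force"])
rays={}
ims=[]
for c in("top","side"):
    im,d=bot.read_camera(c);ims.append(im)
    for n in("mould_mid","small_mid","bay","hub","grip","cup_mid"):
        r=bot.pinpoint(n,c)
        for k in r[:2]:
            print(c,n,np.round(k["at"]),round(k["score"],2),depthpt(c,k["at"],d))
        if r: rays.setdefault(n,[]).append(ray(c,r[0]["at"]))
for n,v in rays.items():
    if len(v)==2: print(n,*tri(v))
cv2.imwrite("pics/top.png",ims[0]);cv2.imwrite("pics/side.png",ims[1])
E
```

```text
[ 0.2243 -0.6364  0.4037] [-0.0009  0.9857  0.1686 -0.0002] [0.261  0.3274 0.9509]
top mould_mid [230. 235.] 0.64 [0.4406 0.0664 0.0232]
top small_mid [221. 176.] 0.69 [0.5927 0.0965 0.026 ]
top bay [334. 231.] 0.68 [ 0.4579 -0.1962  0.015 ]
top hub [390. 193.] 0.91 [ 0.5499 -0.3289  0.0841]
top grip [414. 195.] 0.42 [ 0.5427 -0.3789  0.126 ]
top cup_mid [333. 155.] 0.82 [ 0.6554 -0.1914  0.0075]
top cup_mid [336. 231.] 0.21 [ 0.4582 -0.2004  0.0107]
side mould_mid [330. 274.] 0.71 [ 0.5485 -0.4011  0.1241]
side small_mid [328. 191.] 0.63 [ 0.5866 -0.06    0.0987]
side bay [277. 260.] 0.97 [ 0.4611 -0.1966  0.0136]
side hub [325. 252.] 0.83 [ 0.5561 -0.2663  0.0749]
side grip [330. 277.] 0.74 [ 0.5494 -0.4005  0.117 ]
side cup_mid [365. 249.] 0.79 [ 0.6421 -0.2273  0.0476]
mould_mid [ 0.53    0.1057 -0.2581] [np.float64(0.08218713307381345), np.float64(0.0821871330738135)]
small_mid [0.6003 0.0988 0.0133] [np.float64(0.00565783916523078), np.float64(0.0056578391652306196)]
bay [ 0.4595 -0.1962  0.0132] [np.float64(0.001560466902429848), np.float64(0.0015604669024297643)]
hub [ 0.5478 -0.3246  0.1156] [np.float64(0.0015483913370275475), np.float64(0.0015483913370275704)]
grip [ 0.5485 -0.3832  0.1033] [np.float64(0.003138559256701674), np.float64(0.0031385592567018026)]
cup_mid [ 0.6512 -0.191   0.0223] [np.float64(0.0013716811559946812), np.float64(0.00137168115599465)]
```

View pics/top.png

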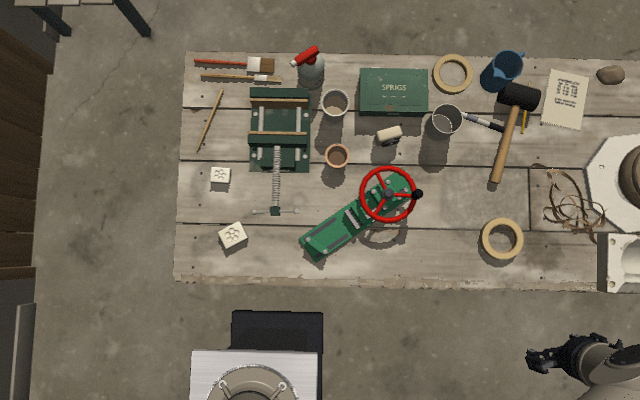

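View pics/side.png

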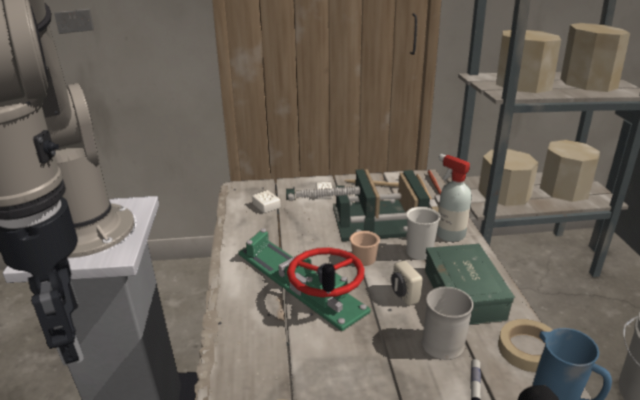

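The top view shows the larger mould at (233,235) and the smaller at (220,175). The clamp's stop is at (313,248), the wheel centre at (388,194) and the handle at (418,195). The side view's "mould_mid" hit was false; it landed on the handle.

```bash
cat >> h.py <<'E'
def tool():
    s=bot.get_obs();from scipy.spatial.transform import Rotation as R
    q=s["tool_rot"];M=R.from_quat([q[1],q[2],q[3],q[0]]).as_matrix();return np.array(s["eef_pos"]),M
def go(p,ydir=None):
    """shift in current tool axes to world TCP p; yaw deg so tool y lies along angle ydir (deg, mod 180)"""
    e,M=tool(); d=M.T@(np.array(p)-e)
    a=np.degrees(np.arctan2(M[1,1],M[0,1]))
    w=None
    if ydir is not None: w=-(((ydir-a)+90)%180-90)   # tool z down: turn about it is cw seen from above
    print("shift",d*1000,"mm; len",np.linalg.norm(d)*1000,"ydir now",a,"turn",w)
def rect(cam,name,z,m=None,pick=0):
    r=bot.trace(name,cam)
    mk=r[pick]["mask"].astype(np.uint8);print(name,[(np.round(k["at"]),round(k["score"],2),int(k["mask"].sum())) for k in r[:2]])
    c=max(cv2.findContours(mk,0,1)[0],key=cv2.contourArea)[:,0]
    P=np.array([atz(cam,u,z,m)[:2] for u in c])
    (x,y),(w,h),a=cv2.minAreaRect((P*1000).astype(np.float32))
    if h<w: a=a-90; w,h=h,w
    # long side direction = a+90
    print("  centre",x,y,"size",w,h,"long axis angle",(a+90)%180); return P
E
python3 - <<'E'
from h import *
bot.read_camera("top")
rect("top","mould",0.02);rect("top","small_mid",0.02)
rect("top","carriage",0.03)
go([0.5,-0.35,0.40]); e,M=tool();print("then tool shift",M.T@np.array([-0.06,0.42,-0.02])*1000)
E
```

```text
mould [(array([231., 235.]), 0.6, 463), (array([418., 194.]), 0.44, 86)]
  centre 443.1313781738281 60.706626892089844 size 51.200042724609375 60.1834831237793 long axis angle 121.89157104492188
small_mid [(array([222., 175.]), 0.84, 335)]
  centre 593.8313598632812 99.86219787597656 size 44.30732345581055 51.68735885620117 long axis angle 91.20073759555817
carriage [(array([356., 215.]), 0.96, 335)]
  centre 497.31298828125 -252.25387573242188 size 44.610374450683594 56.877769470214844 long axis angle 38.87516784667969
shift [ 355.2791 -178.762     4.7062] mm; len 397.74519910248625 ydir now -70.59422540874276 turn None
then tool shift [  82.9561 -416.0744   20.0101]
```

```bash

python3 -m pendant '[[0.085,0.0355,-0.0179,0,0],[0.085,0.0355,-0.0179,0,0],[0.085,0.0355,-0.0179,0,0],[0.085,0.0355,-0.0179,0,0],[0.085,0.0355,-0.0179,0,0],[0.085,0.0355,-0.0179,0,0],[0.085,0.0355,-0.0179,0,0],[0.085,0.0355,-0.0179,0,0],[0.085,0.0355,-0.0179,0,0],[0.085,0.0355,-0.0179,0,0]]'
python3 -m pendant '[[0.085,0.0075,-0.038,0,0],[0.085,0.0075,-0.038,0,0],[0.085,0.0075,-0.038,0,0],[0.085,0.0075,-0.038,0,0],[0.085,0.0075,-0.038,0,0],[0.085,0.0075,-0.038,0,0],[0.085,0.0075,-0.038,0,0],[0.085,0.0075,-0.038,0,0],[0.085,0.0075,-0.038,0,0],[0.085,0.0075,-0.038,0,0],[0.085,0.0075,-0.038,0,0]]'
python3 -m pendant '[[0.085,0,0,0,-7.1],[0.085,0,0,0,-7.1],[0.085,0,0,0,-7.1],[0.085,0,0,0,-7.1],[0.085,0,0,0,-7.1],[0.085,0,0,0,-7.1],[0.085,0,0,0,-7.1],[0.085,0,0,0,-7.1],[0.085,0,0,0,-7.1],[0.085,0,0,0,-7.1],[0.085,0,0,0,-7.1],[0.085,0,0,0,-7.1]]'
python3 - <<'E'
from h import *
s=bot.get_obs();print(s["q"],s["t"]);go([0.44,0.061,0.35],32)
m=bot.camera_model("wrist");R=np.array(m["R"]);print("cam",-R.T@m["t"],"fwd",R[2])
E
```

```text
t: 1.73
eef_pos: [0.5007, -0.3483, 0.405]
tool_rot: [0.0, 0.986, 0.168, 0.0]
contact_force: [1.0, -0.5, -0.0]
gripper_width: 0.997
grasp_force: 0.0
t: 2.65
eef_pos: [0.4379, 0.0735, 0.4051]
tool_rot: [0.0, 0.986, 0.168, 0.001]
contact_force: [1.0, 0.3, -0.2]
gripper_width: 0.993
grasp_force: 0.0
t: 3.65
eef_pos: [0.4386, 0.0718, 0.4049]
tool_rot: [0.0, 0.609, 0.793, 0.0]
contact_force: [-0.1, -0.2, 0.7]
gripper_width: 0.99
grasp_force: 0.0
[ 0.195   0.1316 -0.5336  2.0506  0.0808  0.9786 -0.119 ] 3.65
shift [-10.7634  -1.4429  54.8867] mm; len 55.95076416562956 ydir now 14.952247453641466 turn -17.047752546358538
cam [0.4193 0.1451 0.3737] fwd [ 0.0767 -0.2866 -0.955 ]
```

```bash

python3 -m pendant '[[0.085,-0.0035,0,0.02,-5.7],[0.085,-0.0035,0,0.02,-5.7],[0.085,-0.0035,0,0.015,-5.6],[0.085,0,0,0,0]]'
python3 - <<'E'
from h import *
m=bot.camera_model("wrist");im,d=bot.read_camera("wrist");cv2.imwrite("pics/w1.png",im)
for z in(0.026,0.0): rect("wrist","mould",z,m)
r=bot.pinpoint("mould_mid","wrist")
for k in r[:2]: print(k, atz("wrist",k["at"],0.013,m),depthpt("wrist",k["at"],d,m))
go([0.443,0.061,0.175],32)
E
```

```text
t: 3.98
eef_pos: [0.4414, 0.0609, 0.3474]
tool_rot: [-0.002, 0.487, 0.874, -0.001]
contact_force: [-0.3, -0.4, 0.2]
gripper_width: 1.001
grasp_force: 0.0
mould [(array([326., 177.]), 0.65, 3342)]
  centre 442.2753601074219 64.4273910522461 size 49.31814956665039 64.9723129272461 long axis angle 120.59816360473633
mould [(array([326., 177.]), 0.65, 3342)]
  centre 445.9249572753906 58.964378356933594 size 53.73461151123047 70.79060363769531 long axis angle 120.59814643859863
shift [ -1.2729  -0.6792 175.7626] mm; len 175.7685402037996 ydir now 31.474608411828065 turn -0.5253915881719422
```

View pics/w1.png

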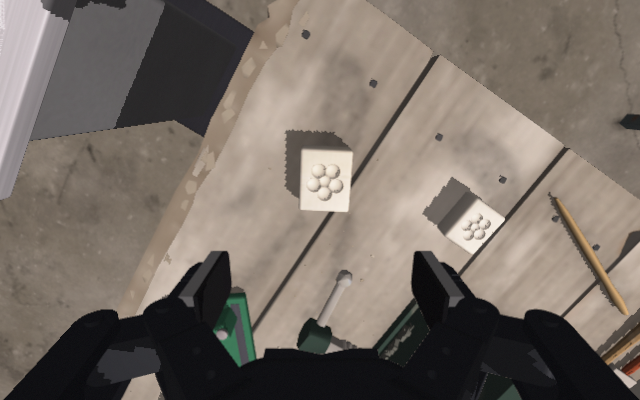

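The wrist view shows the larger mould flower-up at (326,180), square to the gripper, and the smaller one at (475,225). I'll check its height and top face from the depth, then look again from lower down.

```bash
cat >> h.py <<'E'
def face(cam,name,zlo,zhi,m,d):
    r=bot.trace(name,cam)
    if not r: print("none");return
    v,u=np.nonzero(r[0]["mask"]&(d>0))
    P=np.array([depthpt(cam,(a,b),d,m) for a,b in zip(u,v)])
    Q=P[(P[:,2]>zlo)&(P[:,2]<zhi)]
    (x,y),(w,h),a=cv2.minAreaRect((Q[:,:2]*1000).astype(np.float32))
    if h<w: a-=90;w,h=h,w
    print(name,round(r[0]["score"],2),"n",len(Q),"z med",np.median(Q[:,2]),"mean",Q.mean(0),"rect",x,y,w,h,"long",(a+90)%180)
E
python3 -m pendant '[[0.085,0,0,0.03,0],[0.085,0,0,0.03,0],[0.085,0,0,0,0]]'
python3 - <<'E'
from h import *
m=bot.camera_model("wrist");im,d=bot.read_camera("wrist")
face("wrist","mould",0.018,0.045,m,d); rect("wrist","mould",0.026,m)
go([0.443,0.062,0.175],32)
E
```

```text
t: 4.43
eef_pos: [0.4408, 0.0617, 0.287]
tool_rot: [-0.002, 0.488, 0.873, -0.002]
contact_force: [-0.7, -0.1, -0.1]
gripper_width: 0.992
grasp_force: 0.0
mould 0.91 n 4781 z med 0.025141656466896256 mean [0.4422 0.0644 0.0249] rect 443.1909484863281 62.521846771240234 49.61478042602539 61.990753173828125 long 119.13144111633301
mould [(array([325., 196.]), 0.91, 5007)]
  centre 441.9996032714844 64.50699615478516 size 48.86868667602539 65.01072692871094 long axis angle 119.32505798339844
shift [ -0.4364  -0.2498 116.1483] mm; len 116.14941193635806 ydir now 31.588876989349632 turn -0.41112301065037116
```

```bash

python3 -m pendant '[[0.085,0,0,0.03,2.4],[0.085,0,0,0.03,0],[0.085,0,0,0.03,0],[0.085,0,0,0.02,0],[0.085,0,0,0,0],[0.05,0,0,0,0],[0.03,0,0,0,0],[0.03,0,0,0,0],[0.03,0,0,0,0],[0.03,0,0,0,0],[0.03,0,0,0,0]]' 40
python3 - <<'E'
from h import *
print(bot.get_obs()["q"])
go([0.44,0.06,0.175],29)
E
```

```text
t: 5.5
eef_pos: [0.4433, 0.0622, 0.1818]
tool_rot: [0.002, 0.506, 0.862, 0.001]
contact_force: [-0.7, -0.3, 7.8]
gripper_width: 0.569
grasp_force: 40.6
[ 0.0512  0.5091 -0.3941  2.2203  0.4212  0.4777 -0.1657]
shift [-0.3086 -4.0142  6.7712] mm; len 7.877729287686642 ydir now 29.179936620739294 turn 0.17993662073929784
```

```bash

python3 -m pendant '[[0.03,0,0,-0.035,0],[0.03,0,0,-0.035,0],[0.03,0,0,-0.035,0],[0.03,-0.03,-0.015,-0.01,0],[0.03,-0.03,-0.015,0,0],[0.03,-0.03,-0.015,0,0],[0.03,-0.03,-0.015,0,0],[0.03,-0.027,-0.014,0,0],[0.03,0,0,0,0],[0.03,0,0,0,0]]'
python3 - <<'E'
from h import *
m=bot.camera_model("wrist");im,d=bot.read_camera("wrist");cv2.imwrite("pics/w2.png",im)
for n,z in(("bay",.012),("hub",.109),("grip",.109),("carriage",.012)):
    for k in bot.pinpoint(n,"wrist")[:2]: print(n,np.round(k["at"]),round(k["score"],2),atz("wrist",k["at"],z,m),depthpt("wrist",k["at"],d,m))
E
```

```text
t: 6.33
eef_pos: [0.4492, -0.1043, 0.2958]
tool_rot: [0.001, 0.508, 0.861, 0.0]
contact_force: [-1.0, 0.8, -1.1]
gripper_width: 0.571
grasp_force: 43.2
carriage [286. 324.] 0.9 [ 0.4851 -0.2372  0.012 ] [ 0.4484 -0.1363  0.14  ]
```

View pics/w2.png

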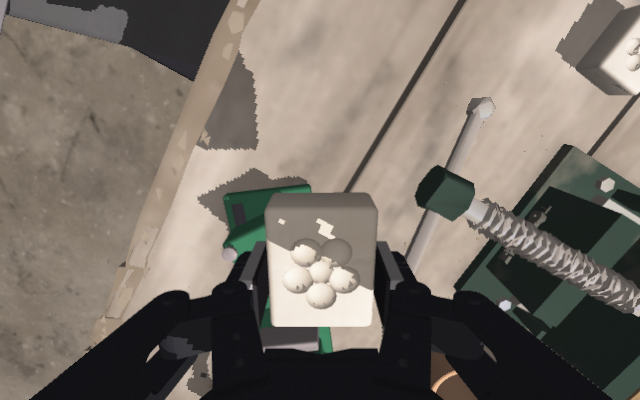

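The mould is held squarely, flower up, and hides the bay from the wrist. I'll refine the clamp axis from the saved top and side pictures using the red rim.

```bash
python3 - <<'E'
from h import *
obs=[]
for c in("top","side"):
    im=cv2.imread(f"pics/{c}.png").astype(int)
    r=((im[...,2]>110)&(im[...,1]<60)&(im[...,0]<60)).astype(np.uint8)
    r=cv2.morphologyEx(r,cv2.MORPH_CLOSE,np.ones((3,3)))
    n,l,s,ce=cv2.connectedComponentsWithStats(r);k=1+np.argmax(s[1:,4])
    ct=max(cv2.findContours((l==k).astype(np.uint8),0,1)[0],key=cv2.contourArea)[:,0]
    P=np.array([atz(c,u,.072)[:2] for u in ct]); (x,y),rad=cv2.minEnclosingCircle((P*1000).astype(np.float32))
    A=np.c_[2*P,np.ones(len(P))];q=np.linalg.lstsq(A,(P**2).sum(1),rcond=None)[0]
    print(c,s[k],"enc",x,y,rad,"fit",q[:2],np.sqrt(q[2]+q[0]**2+q[1]**2))
    if c=="top":
        g=((im[...,1]>im[...,2]+25)&(im[...,1]>im[...,0]+8)&(im[...,1]>45)).astype(np.uint8);g[:165]=0
        g[:,:290]=0;g[:,430:]=0
        v,u=np.nonzero(g);Q=np.array([atz(c,(a,b),.012)[:2] for a,b in zip(u,v)])
        b=Q[Q[:,1]>-0.255]
        print("green n",len(Q),len(b)); 
        for S in(Q,b):
            (x,y),(w,h),a=cv2.minAreaRect((S*1000).astype(np.float32));print(x,y,w,h,a)
hub=np.array([.5478,-.3246]);bay=np.array([.4595,-.1962]);print(np.degrees(np.arctan2(*(bay-hub)[::-1])))
go([.4595,-.1962,.23],34.5)
E
```

```text
top [359 165  57  57 734] enc 551.1898193359375 -324.24200439453125 70.29983520507812 fit [ 0.5514 -0.3255] 0.060663241556644265
green n 2226 1327
503.2075500488281 -259.2467041015625 74.33854675292969 323.26580810546875 35.8576545715332
461.64404296875 -201.74847412109375 74.33191680908203 181.35986328125 35.871734619140625
side [288 249  76  47 935] enc 552.282958984375 -321.294189453125 72.9944839477539 fit [ 0.5519 -0.3221] 0.06105951520475416
124.51609753625935
shift [-87.7888 -37.8479  65.0736] mm; len 115.64557604673763 ydir now 29.34450027136517 turn -5.1554997286348225
```

```bash

python3 -m pendant '[[0.03,0,0,0,-6.4],[0.03,-0.03,-0.01,0,0],[0.03,-0.03,-0.01,0,0],[0.03,-0.025,-0.006,0,0],[0.03,0,0,0,0]]'
python3 - <<'E'
from h import *
go([.4595,-.1962,.198],35.8)
E
```

```text
t: 7.0
eef_pos: [0.4791, -0.1909, 0.295]
tool_rot: [0.001, 0.459, 0.888, -0.0]
contact_force: [1.3, -0.0, -1.2]
gripper_width: 0.572
grasp_force: 43.2
shift [  7.2864 -19.0797  96.9295] mm; len 99.05787084397734 ydir now 35.34813850468657 turn -0.45186149531343744
```

```bash

python3 -m pendant '[[0.03,0.007,-0.019,0,-0.4],[0.03,0,0,0.025,0],[0.03,0,0,0.025,0],[0.03,0,0,0.025,0],[0.03,0,0,0.017,0],[0.03,0,0,0,0],[0.03,0,0,0,0]]'
python3 - <<'E'
from h import *
go([.4595,-.1962,.1935],35.8)
E
python3 -m pendant '[[0.03,0,0,0.004,0],[0.03,0,0,0,0]]'
```

```text
t: 7.58
eef_pos: [0.4582, -0.1908, 0.2024]
tool_rot: [-0.001, 0.453, 0.891, 0.0]
contact_force: [0.3, -0.5, -1.4]
gripper_width: 0.572
grasp_force: 43.1
shift [-5.1295 -2.1338  8.8853] mm; len 10.479153272084822 ydir now 36.1218534126703 turn 0.32185341267029344
t: 7.75
eef_pos: [0.4588, -0.1918, 0.1995]
tool_rot: [0.001, 0.454, 0.891, 0.0]
contact_force: [0.5, 0.1, -0.8]
gripper_width: 0.568
grasp_force: 43.2
```

```bash

python3 -m pendant '[[0.03,-0.003,-0.001,0.003,0],[0.03,0,0,0.002,0],[0.03,0,0,0,0]]'
python3 -m pendant '[[0.03,0,0,0.002,0],[0.03,0,0,0,0]]'
```

```text
t: 8.0
eef_pos: [0.4594, -0.1955, 0.1939]
tool_rot: [0.001, 0.454, 0.891, -0.0]
contact_force: [-1.3, 0.8, -1.0]
gripper_width: 0.57
grasp_force: 43.2
t: 8.17
eef_pos: [0.4595, -0.1953, 0.1937]
tool_rot: [0.001, 0.454, 0.891, -0.001]
contact_force: [-7.4, 1.0, 24.1]
gripper_width: 0.571
grasp_force: 46.1
```

```bash

python3 -m pendant '[[0.075,0,0,-0.001,0],[0.075,0,0,0,0],[0.075,0,0,0,0],[0.075,0,0,0,0],[0.075,0,0,-0.03,0],[0.075,0,0,-0.035,0],[0.075,0,0,-0.035,0],[0.075,-0.02,0,-0.035,0],[0.075,-0.035,0,-0.01,0],[0.075,-0.035,0,0,0],[0.075,-0.035,0,0,0],[0.075,-0.03,0,0,0]]'
python3 - <<'E'
from h import *
m=bot.camera_model("wrist");im,d=bot.read_camera("wrist");cv2.imwrite("pics/w3.png",im)
face("wrist","mould",0.03,0.06,m,d)
for n,z in(("bay",.012),("hub",.109),("grip",.109),("carriage",.012),("mould_mid",.025)):
    for k in bot.pinpoint(n,"wrist")[:2]: print(n,np.round(k["at"]),round(k["score"],2),atz("wrist",k["at"],z,m),depthpt("wrist",k["at"],d,m))
print(bot.get_obs()["q"])
E
```

```text
t: 9.17
eef_pos: [0.551, -0.3226, 0.3379]
tool_rot: [0.001, 0.454, 0.891, -0.0]
contact_force: [-0.4, -0.5, -0.0]
gripper_width: 0.878
grasp_force: 0.0
mould 0.75 n 2036 z med 0.037404065726086816 mean [ 0.4715 -0.2124  0.0371] rect 470.95458984375 -211.72003173828125 21.880699157714844 49.77720642089844 long 36.03694152832031
hub [320. 214.] 0.79 [ 0.55   -0.3224  0.109 ] [ 0.5556 -0.3304  0.0831]
grip [264. 279.] 0.75 [ 0.5467 -0.3869  0.109 ] [ 0.544  -0.3784  0.1222]
carriage [320.  57.] 0.73 [ 0.4862 -0.2346  0.012 ] [ 0.4882 -0.2372  0.0408]
mould_mid [318. 216.] 0.52 [ 0.5681 -0.3512  0.025 ] [ 0.5563 -0.334   0.0791]
[ 0.7237  0.5123 -0.4049  1.6948  0.2335  0.9837  0.8651]
```

View pics/w3.png

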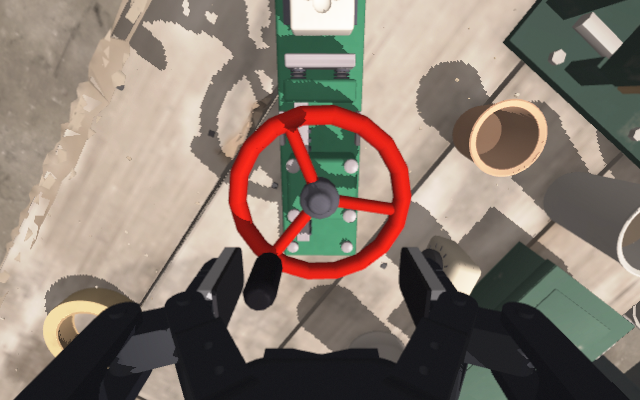

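The mould lies square in the bay at the top (322,10). The jaw is at (320,62), the wheel centre at (320,200) and the handle at (264,279). Now for the handle.

```bash
python3 - <<'E'
from h import *
go([.548,-.387,.338],36); go([.548,-.387,.275])
E
```

```text
shift [-53.7826 -41.5626  -0.577 ] mm; len 67.97312587420278 ydir now 36.10029554961833 turn 0.10029554961832332
shift [-53.8592 -41.5468  62.423 ] mm; len 92.32324521516007 ydir now 36.10029554961833 turn None
```

```bash

python3 -m pendant '[[0.08,-0.027,-0.021,0,0],[0.08,-0.027,-0.0205,0,0],[0.08,0,0,0,0],[0.08,0,0,0,0],[0.08,0,0,0.02,0],[0.08,0,0,0.02,0],[0.08,0,0,0.02,0],[0.08,0,0,0,0]]'
python3 - <<'E'
from h import *
m=bot.camera_model("wrist");im,d=bot.read_camera("wrist");cv2.imwrite("pics/w4.png",im)
for n in ("grip","hub"):
  for k in bot.pinpoint(n,"wrist")[:2]: print(n,np.round(k["at"]),round(k["score"],2),atz("wrist",k["at"],.109,m))
go([.548,-.387,.275])
E
```

```text
t: 10.18
eef_pos: [0.5472, -0.3858, 0.2738]
tool_rot: [-0.004, 0.453, 0.892, 0.001]
contact_force: [-0.5, -0.4, -0.9]
gripper_width: 0.935
grasp_force: 0.0
grip [317. 269.] 0.88 [ 0.5465 -0.3883  0.109 ]
hub [409. 168.] 0.89 [ 0.55   -0.3247  0.109 ]
shift [ 0.9901 -0.5036  3.7662] mm; len 3.926602014849988 ydir now 36.09204672550235 turn None
```

View pics/w4.png

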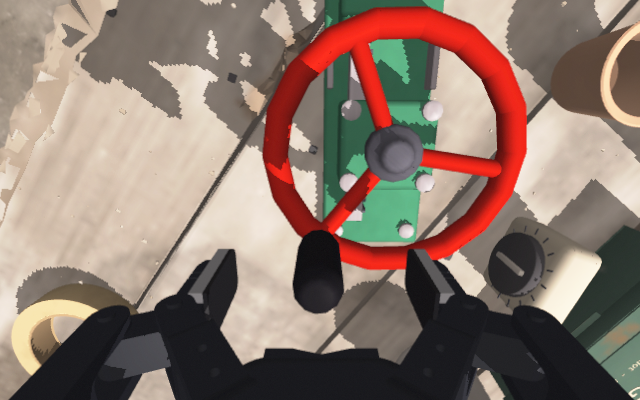

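The handle stands midway between the pads at (317,270), so I'll close on it.

```bash

python3 -m pendant '[[0.04,-0.001,0,0.002,0],[0.02,0,0,0,0],[0.01,0,0,0,0],[0.01,0,0,0,0],[0.01,0,0,0,0],[0.01,0,0,0,0],[0.01,0,0,0,0],[0.01,0,0,0,0]]' 80
python3 - <<'E'
from h import *
import json
e,M=tool();print(e,bot.get_obs()["contact_force"],M[:,0],M[:,1])
E
```

```text
t: 11.0
eef_pos: [0.5487, -0.39, 0.2767]
tool_rot: [0.0, 0.454, 0.891, -0.001]
contact_force: [-1.8, -0.3, 5.2]
gripper_width: 0.238
grasp_force: 78.1
[ 0.5487 -0.39    0.2767] [-1.8423 -0.2557  5.228 ] [-0.5873  0.8094 -0.0007] [ 0.8094  0.5873 -0.001 ]
```

```bash
cat > w.py <<'E'
from h import *
import sys,json,os
C=np.array(json.load(open("C.json"))) if os.path.exists("C.json") else np.array([.5503,-.325])
if len(sys.argv)>3: C=C+np.array([float(sys.argv[3]),float(sys.argv[4])])/1000; json.dump(list(C),open("C.json","w"))
n=int(sys.argv[1]);st=float(sys.argv[2])
s=bot.get_obs();e,M=tool();f=np.array(s["contact_force"])[:2];v=e[:2]-C
r=np.linalg.norm(v);er=v/r;et=np.array([er[1],-er[0]]) # clockwise
ph=np.arctan2(v[1],v[0])
print("t",s["t"],"phi",ph,"r mm",r*1000,"F tang(resisting)",-f@et,"F rad out",f@er,"fz",s["contact_force"][2])
X=M[:2,0];Y=M[:2,1];p=0.065
P=[p*np.array([np.cos(ph-k*st),np.sin(ph-k*st)]) for k in range(n+1)]
print([[round(float((b-a)@X),4),round(float((b-a)@Y),4)] for a,b in zip(P,P[1:])])
E
python3 w.py 8 0.1
```

```text
t 11.0 phi -1.5961641846432442 r mm 64.99795911774719 F tang(resisting) -1.8352384865413627 F rad out 0.30237258499098074 fz 5.228016427075521
[[0.0042, -0.005], [0.0047, -0.0045], [0.0051, -0.004], [0.0055, -0.0035], [0.0058, -0.0029], [0.0061, -0.0023], [0.0063, -0.0017], [0.0064, -0.0011]]
```

```bash

python3 -m pendant '[[0.01,0.0042,-0.005,0,0],[0.01,0.0047,-0.0045,0,0],[0.01,0.0051,-0.004,0,0],[0.01,0.0055,-0.0035,0,0],[0.01,0.0058,-0.0029,0,0],[0.01,0.0061,-0.0023,0,0]]'
python3 w.py 12 0.1
```

```text
t: 11.5
eef_pos: [0.5143, -0.3787, 0.2768]
tool_rot: [0.005, 0.454, 0.891, -0.0]
contact_force: [8.3, -6.6, -6.0]
gripper_width: 0.241
grasp_force: 79.1
t 11.5 phi -2.1614060122236856 r mm 64.6573582801846 F tang(resisting) 10.532543326552487 F rad out 0.8388732333851245 fz -5.964949234481895
[[0.0062, -0.0019], [0.0064, -0.0013], [0.0065, -0.0007], [0.0065, -0.0], [0.0065, 0.0006], [0.0064, 0.0013], [0.0062, 0.0019], [0.006, 0.0025], [0.0057, 0.0031], [0.0054, 0.0037], [0.005, 0.0042], [0.0045, 0.0047]]
```

```bash

python3 -m pendant '[[0.01,0.0062,-0.0019,0,0],[0.01,0.0064,-0.0013,0,0],[0.01,0.0065,-0.0007,0,0],[0.01,0.0065,0,0,0],[0.01,0.0065,0.0006,0,0],[0.01,0.0064,0.0013,0,0],[0.01,0.0062,0.0019,0,0],[0.01,0.006,0.0025,0,0],[0.01,0.0057,0.0031,0,0],[0.01,0.0054,0.0037,0,0],[0.01,0.005,0.0042,0,0],[0.01,0.0045,0.0047,0,0]]'
python3 w.py 8 0.1
```

```text
t: 12.5
eef_pos: [0.4862, -0.3121, 0.2768]
tool_rot: [0.004, 0.455, 0.89, -0.002]
contact_force: [5.1, -12.9, -5.7]
gripper_width: 0.237
grasp_force: 79.2
t 12.5 phi 2.9437274678848238 r mm 65.3864317447652 F tang(resisting) 11.677033060243955 F rad out -7.570233490600627 fz -5.6876315111636675
[[0.0042, 0.005], [0.0037, 0.0054], [0.0031, 0.0057], [0.0025, 0.006], [0.0019, 0.0062], [0.0013, 0.0064], [0.0006, 0.0065], [-0.0, 0.0065]]
```

```bash

python3 -m pendant '[[0.01,0.0037,0.0055,0,0],[0.01,0.0037,0.0054,0,0],[0.01,0.0031,0.0057,0,0],[0.01,0.0025,0.006,0,0],[0.01,0.0019,0.0062,0,0],[0.01,0.0013,0.0064,0,0],[0.01,0.0006,0.0065,0,0],[0.01,0,0.0065,0,0]]'
python3 w.py 4 0.1
```

```text
t: 13.17
eef_pos: [0.5132, -0.2713, 0.2766]
tool_rot: [0.001, 0.456, 0.89, -0.003]
contact_force: [-5.2, -12.5, 5.2]
gripper_width: 0.242
grasp_force: 80.5
t 13.1667 phi 2.1751146141350506 r mm 65.31760162118061 F tang(resisting) 11.359336349052874 F rad out -7.32448920201778 fz 5.208864335347682
[[-0.0005, 0.0065], [-0.0011, 0.0064], [-0.0017, 0.0063], [-0.0023, 0.0061]]
```

```bash

python3 -m pendant '[[0.01,-0.001,0.0065,0,0],[0.01,-0.0013,0.0064,0,0],[0.01,-0.0018,0.0063,0,0]]'
python3 w.py 4 0.1
```

```text
t: 13.42
eef_pos: [0.53, -0.263, 0.2766]
tool_rot: [-0.001, 0.456, 0.89, -0.004]
contact_force: [-12.7, -9.2, 13.7]
gripper_width: 0.239
grasp_force: 81.4
t 13.4167 phi 1.8875250722034296 r mm 65.27677084414931 F tang(resisting) 14.958531982745011 F rad out -4.771713549419759 fz 13.705051337684415
[[-0.0023, 0.0061], [-0.0029, 0.0058], [-0.0034, 0.0055], [-0.004, 0.0051]]
```

```bash
python3 - <<'E'
from h import *
m=bot.camera_model("wrist");im,d=bot.read_camera("wrist");cv2.imwrite("pics/w5.png",im)
face("wrist","mould",0.03,0.06,m,d)
E
```

```text
mould 0.28 n 6658 z med 0.043328482360625475 mean [ 0.4954 -0.2499  0.0419] rect 502.7296142578125 -258.0633850097656 58.86427688598633 219.25389099121094 long 127.39450073242188
```

View pics/w5.png

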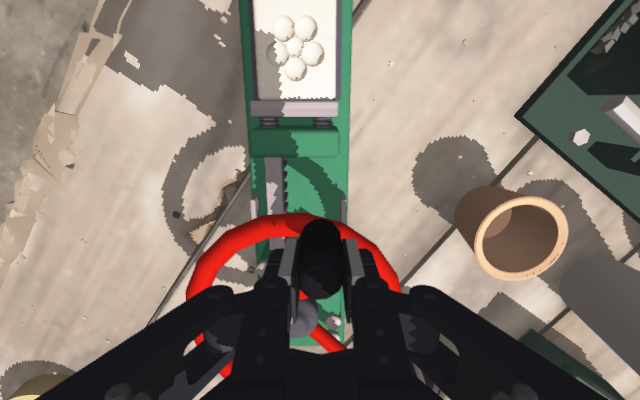

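The jaw face at (295,105) is now against the mould, which is still aligned. I'll go on in small steps.

```bash

python3 w.py 1 0.1
python3 -m pendant '[[0.01,-0.0023,0.0061,0,0]]'
python3 w.py 3 0.1
```

```text
t 13.5167 phi 1.871256478289086 r mm 65.45917538034242 F tang(resisting) 9.467549447568418 F rad out -6.886535224202752 fz 8.707079534657483
[[-0.0024, 0.006]]
t: 13.6
eef_pos: [0.5352, -0.2614, 0.2765]
tool_rot: [-0.002, 0.456, 0.89, -0.004]
contact_force: [-14.5, -7.8, 15.6]
gripper_width: 0.238
grasp_force: 81.8
t 13.6 phi 1.8038682406478719 r mm 65.35077110894176 F tang(resisting) 15.871202133757585 F rad out -4.222491923896831 fz 15.570455531724368
[[-0.0028, 0.0059], [-0.0033, 0.0056], [-0.0039, 0.0052]]
```

```bash

python3 -m pendant '[[0.01,-0.0028,0.0059,0,0]]'
python3 w.py 3 0.1
```

```text
t: 13.68
eef_pos: [0.5415, -0.26, 0.2765]
tool_rot: [-0.003, 0.456, 0.89, -0.004]
contact_force: [-17.3, -7.6, 17.2]
gripper_width: 0.238
grasp_force: 82.0
t 13.6833 phi 1.7049703919946615 r mm 65.53906110664262 F tang(resisting) 18.166480781102667 F rad out -5.201494533554024 fz 17.20607259056116
[[-0.0033, 0.0056], [-0.0039, 0.0052], [-0.0044, 0.0048]]
```

```bash

python3 -m pendant '[[0.01,0,0,0,0],[0.01,0,0,0,0]]'
python3 w.py 1 0.1
python3 -m pendant '[[0.01,0.001,-0.002,0,0],[0.01,0,0,0,0]]'
python3 w.py 1 0.1
```

```text
t: 13.85
eef_pos: [0.5425, -0.2598, 0.2766]
tool_rot: [-0.001, 0.456, 0.89, -0.004]
contact_force: [-11.5, -7.3, 12.2]
gripper_width: 0.24
grasp_force: 81.6
t 13.85 phi 1.6902169524437525 r mm 65.67804774661788 F tang(resisting) 12.288287968213055 F rad out -5.8633378671957495 fz 12.238142249238429
[[-0.0034, 0.0055]]
t: 14.02
eef_pos: [0.5414, -0.2599, 0.2767]
tool_rot: [0.001, 0.456, 0.89, -0.003]
contact_force: [-4.6, -8.1, 6.1]
gripper_width: 0.238
grasp_force: 80.7
t 14.0167 phi 1.7062559428851098 r mm 65.73228264024266 F tang(resisting) 5.684731954177065 F rad out -7.392201097242546 fz 6.0708389330353745
[[-0.0033, 0.0056]]
```

```bash

python3 -m pendant '[[0.06,0,0,0,0],[0.06,0,0,0,0],[0.06,0,0,0,0],[0.06,0,0,0,0],[0.06,0,0,-0.03,0],[0.06,0,0,-0.035,0],[0.06,0,0,-0.035,0],[0.06,-0.02,0,-0.01,0],[0.06,-0.03,0,0,0],[0.06,-0.03,0,0,0],[0.06,0,0,0,0]]'
python3 - <<'E'
from h import *
m=bot.camera_model("wrist");im,d=bot.read_camera("wrist");cv2.imwrite("pics/w6.png",im)
face("wrist","mould",0.03,0.06,m,d)
for n in("grip","hub"):
  for k in bot.pinpoint(n,"wrist")[:1]:
    print(n,atz("wrist",k["at"],.109,m))
E
```

```text
t: 14.93
eef_pos: [0.5914, -0.3254, 0.3857]
tool_rot: [0.002, 0.456, 0.89, -0.001]
contact_force: [-1.4, -0.6, -0.6]
gripper_width: 0.704
grasp_force: 0.0
none
grip [ 0.5413 -0.2567  0.109 ]
hub [ 0.5499 -0.325   0.109 ]
```

View pics/w6.png

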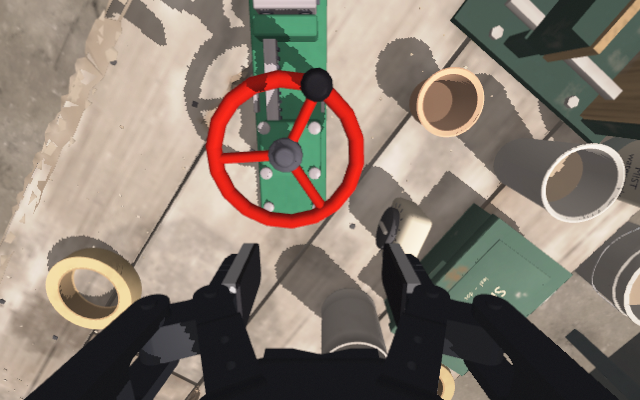

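The handle at (317,85) stayed where I left it, at about 97°. The gripper is clear and the cup at (450,102) is where it was. Handing in.

```bash
python3 -c "
from station import bot
print(bot.hand_in())"
```

```text
the job is handed in; nothing more can be done
None
```

I laid the larger mould flower up along the clamp, wound the jaw to about 6.8 N above free running (roughly 45 N on the mould), let go of the handle and handed the job in after about 15 s; hand_in() gave no verdict.

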